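# Draw the hot sample holder out of the block heater and hang it up to cool

## Robot

A 6-joint arm with a two-finger parallel gripper is mounted at the origin on the work surface. World frame = base frame: x ahead of the robot, y to its left, z up, the work surface at z = 0. Lengths are in m, angles in rad, forces in N, time in s.
With the tool pointing down it reaches from about 0.35 to 0.975 m from the base axis. Payload 4.9 kg.
Tool frame: the origin (TCP) lies midway between the tips of the shut fingers; the grasp point (between the pads) lies 19 mm behind it; z points along the fingers, y is the direction in which the jaws open and shut (so a half turn about z gives the same grasp; the last joint's range is limited). The gripper opens to 85 mm and grips with 20 to 120 N. Pads are 22 mm wide; open, the fingers measure 114 mm over their backs; the gripper's body (76 mm by 85 mm) begins 54 mm behind the grasp point. The pads swing forward as they close: fully open they stand 13 mm farther back than shut.
Start: joints at [1.191, 0.053, 1.613, -0, 1.476, -0.119], TCP at [0.161, 0.604, 0.231] pointing down, gripper open.
Joint ranges: [-3.01, 3.01], [-1.01, 2.22], [0.06, 2.58], [-1.02, 4.17], [0.09, 2.62], [-3.14, 3.14]. Speed limits (rad/s): [2.57, 2.57, 3.14, 3.14, 3.14, 3.14].

## Interface

Orientations are given as a rotation vector (axis times angle).
In Python, from station import ctrl gives the robot as it stands.
- The arm moves only by the shell command python3 -m jog 'ROWS' [FORCE]. ROWS is JSON, one flat list of numbers, 7 for each row, row after row: the opening, from 0 (shut) to 1 (fully open), then the shift along the tool's x, y, z in m, then the turn, a rotation vector about the tool's x, y, z in degrees. A call has 1 to 10 rows; each row shifts and turns the commanded pose from where the row before left it, along the tool's axes as they then stand; what a row does not reach is not made up. A row lasts 1/8 s, in which the tool goes at most 62.5 mm and 10.7 degrees, less where a joint would pass 70% of its speed; a pose out of reach is approached as far as the arm can. A call with a gripper value outside its range is refused whole. The fingers move at their own pace and stop on an object; FORCE is the grip in N (left out, the last holds). Time passes only in rows, so rows that do not move let the fingers close. It gives the time, the measured TCP pose, the force and the opening at its end, in the units of the state.
- ctrl.get_obs(): the state, without advancing time (a new reading comes with each control period).
- ctrl.get_image(name): name is "scene" or "side" or "wrist"; returns a dict with "image" (420x560x3 uint8, blue, green, red), "camera_matrix" (3x3 intrinsics, pixels), "dist_coeffs" ([k1, k2, p1, p2, k3] as OpenCV has them; the pictures are not rectified), "rvec" (rotation vector, rad) and "tvec" (3), from world to camera coordinates, as OpenCV has them; the wrist camera has in their place "mount" (4x4, takes a point from camera to tool coordinates, whose origin is the TCP and whose axes are the flange's). Camera axes: x right, y down, z forward; pixel columns grow to the right and rows downward; lengths in m; the calibration is good to about 2 mm. A picture is of the moment at which its call begins: read the wrist's pose just before it. There is no depth.
- ctrl.finish_job(): hands the job in, once; it reports no verdict.
Trained networks look in a picture, given as the dict that the camera call returned (one of the last four; its "shot" number tells which), for a name from the list of things; names that differ only in an ending like _2 or _b are one class to them, and where a whole thing is asked for, a point or a joint stands for the part that bears it (a point fixed in the world has none). Each returns a list of dicts, best first, with "p" (0 to 1); they miss things now and then, are a little off and sometimes report something else, mostly with a low value. They report only what shows in the picture. A call takes as long as a camera call. They do not tell look-alikes from the thing itself.
- ctrl.boxes_of(target, picture): "box" ([centre column, centre row, width, height] in pixels, round what is visible of it).
The state is a dict: "t": time; "q": joint angles; "dq": joint speeds; "effort": joint torques, N m; "tool_pos": TCP position; "tool_rot": TCP orientation; "contact_force": force on the tool from outside, world axes, zero at the start; "wrist_torque": the same for the moment, N m; "opening": finger opening in m.
Only numpy, scipy, OpenCV 4.12 (cv2) and the standard library are available. Lean on these libraries where they do the work, as an engineer would, in place of code of your own. Each camera call takes 0.05 s, during which the arm holds its last target. There are 200 camera calls.

## Task

The sample holder with the wire bail sits at the bottom of one of the block heater's two wells and is too hot to handle. Take the hook from the tool rack, catch the bail with it and draw the holder up out of its well without the fingers touching the holder, then hang the hook back in its own slot of the rack with the holder hanging from it, still, to cool.

Things in the scene. Friction and masses are not known exactly. Their poses are not given: they have to be found in the camera images.
- hook_grip (a point): Hook tool, hung upright in a rack slot: centre of its black handle, 26 (x) x 14 (y) x 62 mm tall, z up. Collar disc 48 mm wide under it, underside 39 mm below this point, rests on the rack. A 5 mm rod goes down from it and bends square along own +x (away from robot): foot's centre line 144 mm below this point, 22 mm long, tip turned up 9 mm. The tool in the other slot ends in a flat paddle
- holder_loop (a point): Sample holder: steel disc 60 mm wide, 14 mm thick, with an upright arched bail of 4 mm wire, about 0.2 kg, loose on the well's floor. Point: middle of the bail's top bar, 50 mm above the underside. Bail lies in own y-z plane (x square to it): legs 38 mm apart, top bar 16 mm, shoulders slope down 14 mm to the legs; window 34 mm high. The other well holds a pot with a knob, no loop
- heater: Block heater, fixed: aluminium block 130 (x) x 240 (y) x 115 mm tall, lower white control box on its -x side; origin: centre of the block's underside, on the table. Two round wells 90 mm wide, 100 mm deep, open at the top, axes at own y = +57 and -57 mm, x = 0. The bail's top is about 50 mm below the rim
- rack: Tool rack, fixed: steel bridge 290 (y) x 80 mm (x), upper face 190 mm above the table, plate 6 mm thick on two end plates; origin on the table under its centre. Two slots 24 mm wide at own y = +60 and -60 mm, open at the front edge (own -x, towards the robot), ending at x = +10 mm. Tool rods stand at x about 0: lift a little and draw out forwards. Free below
Mind the look-alikes: they are no part of the job. Leave any green look-alike of the part that bears holder_loop alone.

How it is judged:
By the outcome, as a careful person would: the job done as asked, in the order asked, and still so for the second after the job is handed in, with the robot touching nothing.
It also fails if it takes over 64 s, if anything falls off the work surface, if the arm or the gripper's body presses on something with over 40 N, if the wrist force passes 120 N, or if a joint passes its speed limit or range.

## Working session

There is one attempt and no reset: what is moved stays moved. The work goes in short steps, Python scripts to look and compute and a shell command to move; the robot and the scene stay as the last step left them, time stands still between calls to the robot, and variables do not carry over. Pictures are saved under pics/ and viewed, about 8 in all and at most 12, crops included, and the job is handed in when it is done.

```bash
mkdir -p pics; ls; cat > h.py <<'E'
import numpy as np, cv2
from station import ctrl
from scipy.spatial.transform import Rotation as R
def shot(n):
    o=ctrl.get_obs(); d=ctrl.get_image(n)
    if n=="wrist":
        T=np.eye(4); T[:3,:3]=R.from_rotvec(o["tool_rot"]).as_matrix(); T[:3,3]=o["tool_pos"]
        W=np.linalg.inv(T@np.array(d["mount"])); d["Rm"],d["t"]=W[:3,:3],W[:3,3]
    else: d["Rm"],d["t"]=cv2.Rodrigues(np.array(d["rvec"],float))[0],np.array(d["tvec"],float).ravel()
    return d
def K(d): return np.array(d["camera_matrix"],float),np.array(d["dist_coeffs"],float)
def ray(d,p):
    u=cv2.undistortPoints(np.array([[p]],float),*K(d))[0,0]
    v=d["Rm"].T@np.array([u[0],u[1],1]); return -d["Rm"].T@d["t"], v/np.linalg.norm(v)
def tri(L):
    A=0;b=0
    for d,p in L:
        o,v=ray(d,p);P=np.eye(3)-np.outer(v,v);A=A+P;b=b+P@o
    X=np.linalg.solve(A,b); return X,[np.linalg.norm((np.eye(3)-np.outer(v,v))@(X-o)) for o,v in (ray(d,p) for d,p in L)]
def atz(d,p,z): o,v=ray(d,p); return o+v*(z-o[2])/v[2]
def proj(d,X): return cv2.projectPoints(np.array(X,float).reshape(-1,1,3),cv2.Rodrigues(d["Rm"])[0],d["t"],*K(d))[0].reshape(-1,2)
E
python3 - <<'E'
from h import *
for n in("scene","side"):
    d=shot(n); im=d["image"].copy()
    print(n,"cam",(-d["Rm"].T@d["t"]).round(3))
    for t in("hook_grip","holder_loop","heater","rack"):
        for b in ctrl.boxes_of(t,d)[:3]: print(t,np.round(b["box"]),round(b["p"],2))
    cv2.imwrite(f"pics/{n}0.png",cv2.resize(im,(800,600)))
print(ctrl.get_obs())
E
```

```text
pics
scene cam [ 1.035 -0.537  0.949]
hook_grip [327. 145.  16.  28.] 0.74
holder_loop [165. 330.  22.  19.] 0.86
holder_loop [226. 337.  23.  26.] 0.74
holder_loop [199. 278.  18.  16.] 0.7
heater [209. 269. 109. 110.] 0.7
rack [327. 167.  75. 109.] 0.72
side cam [-0.083 -0.686  0.698]
hook_grip [230. 150.  14.  23.] 0.83
holder_loop [390. 277.  20.  16.] 0.83
holder_loop [392. 317.  31.  24.] 0.76
holder_loop [369. 340.  29.  31.] 0.58
heater [322. 276. 121. 111.] 0.78
rack [215. 188.  86.  87.] 0.81
{'t': 0.5, 'q': array([ 1.19102364e+00,  5.27075957e-02,  1.61293376e+00, -4.15361829e-06,
        1.47599966e+00, -1.18992394e-01]), 'dq': array([ 2.38517030e-04, -8.65029352e-04, -2.87000862e-03, -8.44093986e-05,
       -9.00295122e-04,  1.84989657e-03]), 'effort': array([-1.91617223e-04, -3.93212163e+01, -3.70029044e+01, -1.23438872e-04,
        1.26082148e-03,  8.83025173e-07]), 'tool_pos': array([0.16113026, 0.60383799, 0.23127867]), 'tool_rot': array([-4.08471337e-01, -3.11491665e+00,  7.52204683e-05]), 'contact_force': array([-0.35438338,  0.83649132,  0.15832124]), 'wrist_torque': array([-0.01707424,  0.01312974,  0.01530476]), 'opening': 0.08541125068303795}
```

View pics/scene0.png

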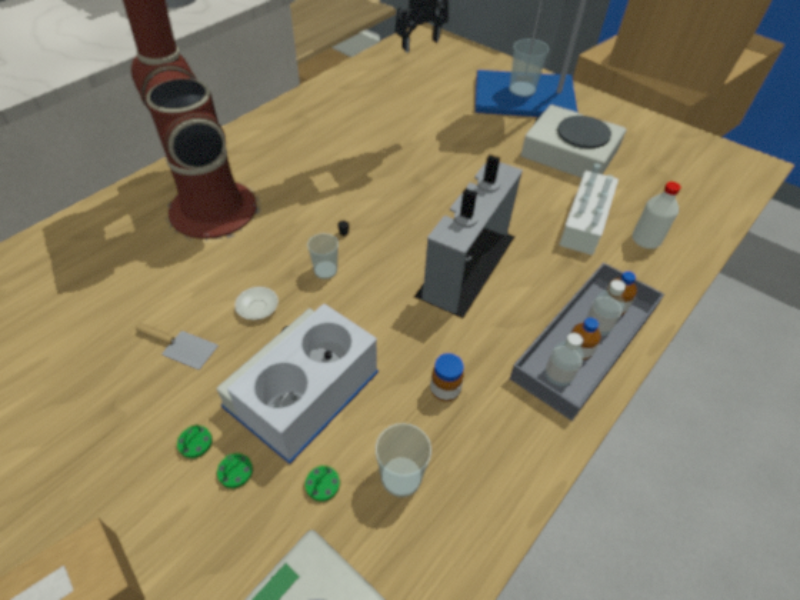

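View pics/side0.png

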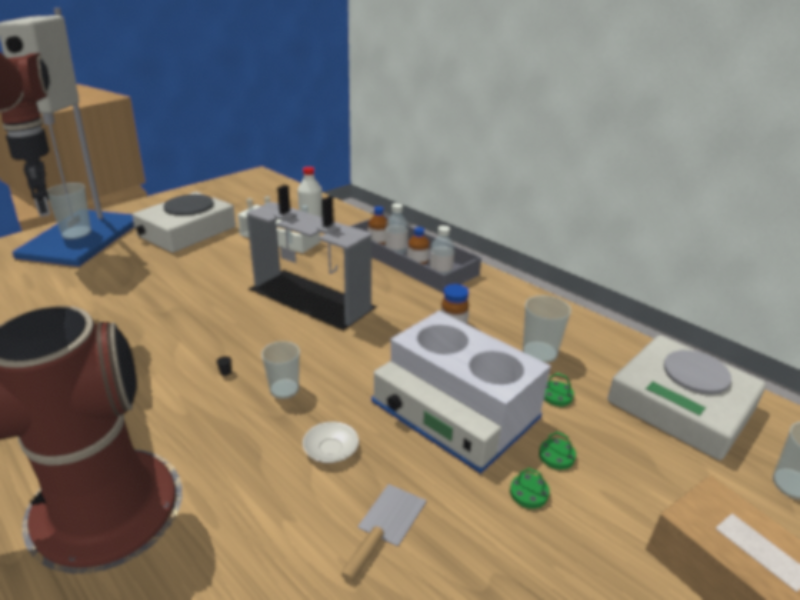

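Both views agree. The hook is in the slot nearer the heater, at (467,207) in the enlarged scene picture and (328,214) in side. The paddle tool is in the far slot. The bail is in the heater's near (-y) well, at (284,397) in scene, and the knob pot is in the other well. Green look-alikes lie on the table.

```bash
python3 - <<'E'
from h import *
s=shot("scene");e=shot("side"); k=.7
def T(n,a,b): X,r=tri([(s,np.array(a)*k),(e,np.array(b)*k)]); print(n,X.round(4),np.round(r,4)); return X
h=T("hook",(467,206),(328,213)); p=T("paddle",(491,170),(284,200))
print("yaw rack",np.degrees(np.arctan2(*(p-h)[[1,0]])))
a=T("wellfar",(327,342),(442,339)); b=T("wellnear",(281,385),(497,367))
print("yaw heater",np.degrees(np.arctan2(*(a-b)[[1,0]])),(a+b)/2)
print("loop at z .065",atz(s,(199,278),.06))
o=ctrl.get_obs();print(R.from_rotvec(o["tool_rot"]).as_matrix().round(3))
print(np.array(shot("wrist")["mount"]).round(3))
# crops enlarged
def crop(d,c,w,f): c=np.array(c);return cv2.resize(d["image"][c[1]:c[1]+w[1],c[0]:c[0]+w[0]],None,fx=f,fy=f,interpolation=cv2.INTER_CUBIC)
A=crop(s,(150,205),(120,120),3.3);B=crop(s,(285,100),(90,120),3.3);C=crop(e,(165,120),(110,120),3.3)
cv2.imwrite("pics/c1.png",cv2.resize(np.hstack([A,B]),None,fx=1.15,fy=1.15))
E
```

```text
hook [0.6031 0.2032 0.2247] [0.0009 0.0009]
paddle [0.5763 0.3229 0.2264] [0.002 0.002]
yaw rack 102.62720373930613
wellfar [ 0.5647 -0.1536  0.1116] [0.0017 0.0017]
wellnear [ 0.57   -0.2696  0.1127] [0.0017 0.0017]
yaw heater 92.61022538762492 [ 0.56735442 -0.21159776  0.11213095]
loop at z .065 [ 0.5630616  -0.26395472  0.06      ]
[[-0.966  0.258  0.   ]
 [ 0.258  0.966  0.   ]
 [-0.     0.    -1.   ]]
[[ 0.001 -0.962 -0.273  0.069]
 [ 1.     0.001  0.     0.   ]
 [ 0.    -0.273  0.962 -0.144]
 [ 0.     0.     0.     1.   ]]
```

View pics/c1.png

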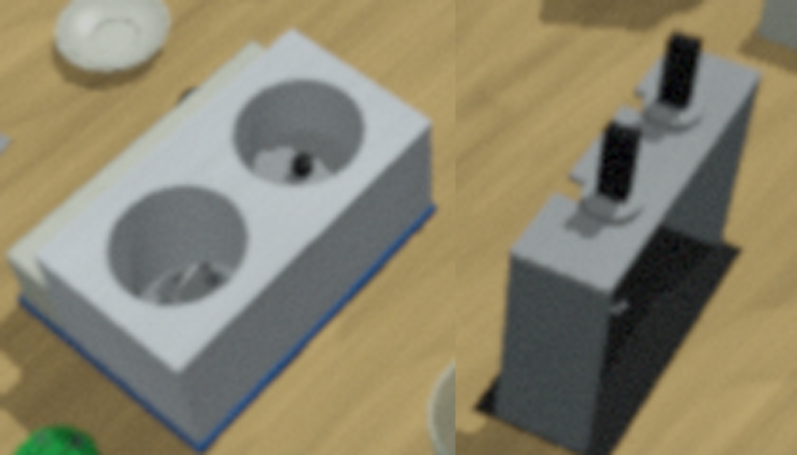

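The bail's top bar shows at the lower right of the near well. I'll look from above for its orientation before taking the hook.

```bash
python3 -m jog '[1,-0.037,-0.047,-0.003,0,0,0, 1,-0.037,-0.047,-0.003,0,0,0, 1,-0.037,-0.047,-0.003,0,0,0, 1,-0.037,-0.047,-0.003,0,0,0, 1,-0.037,-0.047,-0.003,0,0,0, 1,-0.037,-0.047,-0.003,0,0,0, 1,-0.037,-0.047,-0.003,0,0,0, 1,-0.037,-0.047,-0.003,0,0,0, 1,-0.037,-0.047,-0.003,0,0,0, 1,-0.037,-0.047,-0.003,0,0,0]' && python3 -m jog '[1,-0.037,-0.047,0,0,0,0, 1,-0.037,-0.047,0,0,0,0, 1,-0.037,-0.047,0,0,0,0, 1,-0.037,-0.047,0,0,0,0, 1,-0.037,-0.047,0,0,0,0, 1,-0.037,-0.047,0,0,0,0, 1,0,0,0,0,0,-9, 1,0,0,0,0,0,-9, 1,0,0,0,0,0,-9.6, 1,0,0,0,0,0,0]'
python3 - <<'E'
from h import *
d=shot("wrist"); cv2.imwrite("pics/w1.png",cv2.resize(d["image"],(800,600)))
for t in("holder_loop",):
    for b in ctrl.boxes_of(t,d): print(t,np.round(b["box"]),b["p"])
np.savez("w1.npz",**{k:d[k] for k in("Rm","t","camera_matrix","dist_coeffs")})
print(proj(d,[[.57,-.2696,.115],[.5647,-.1536,.115],[.57,-.27,.065]])*800/560)
E
```

```text
t: 1.9
tool_pos: [0.3979, 0.0524, 0.2619]
tool_rot: [0.409, 3.113, 0.001]
contact_force: [1.1, 1.3, 0.4]
opening: 0.0856
t: 3.15
tool_pos: [0.5392, -0.2754, 0.2613]
tool_rot: [0.343, -3.123, -0.0]
contact_force: [0.7, -0.3, -1.2]
opening: 0.0856
holder_loop [180. 186.  47.  46.] 0.76
holder_loop [226. 288.  44.  34.] 0.75
holder_loop [287. 205.  48.  41.] 0.68
holder_loop [180. 108.  51.  43.] 0.63
[[401.42568699 323.68749445]
 [563.03133818 350.38342556]
 [401.14941656 303.06912653]]
```

View pics/w1.png

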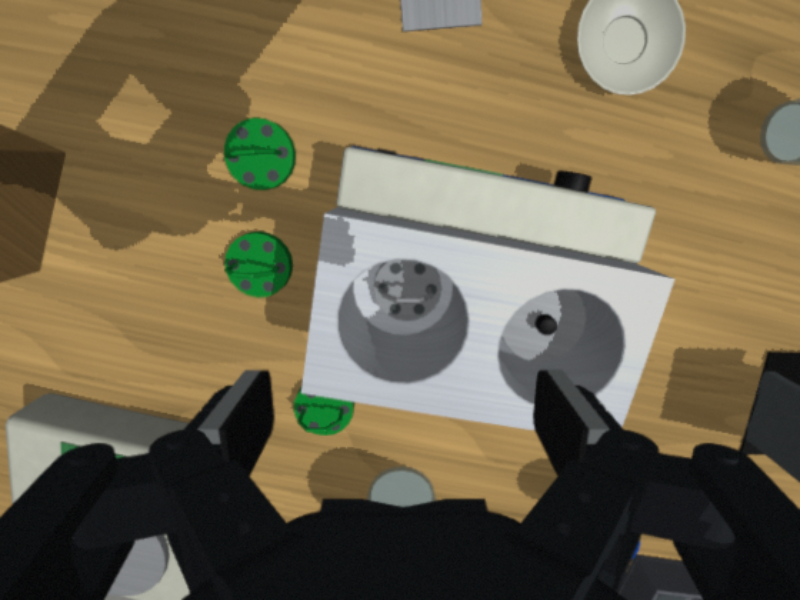

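```bash
python3 - <<'E'
from h import *
im=cv2.imread("pics/w1.png");im=shot("wrist")["image"]
c=cv2.resize(im[170:275,225:340],None,fx=6,fy=5.6,interpolation=cv2.INTER_CUBIC)
c=cv2.resize(im[170:270,225:345],None,fx=6,fy=6,interpolation=cv2.INTER_CUBIC)
cv2.imwrite("pics/w1c.png",c)
E
```

```text
(no output)
```

View pics/w1c.png

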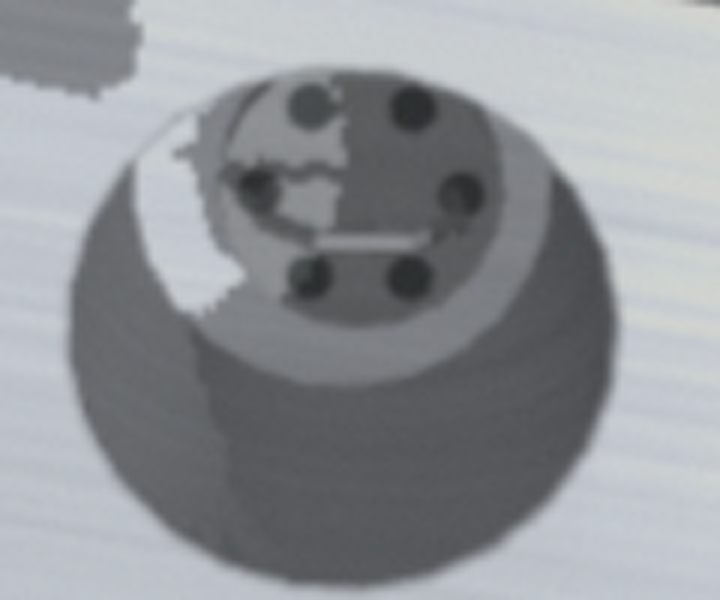

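```bash
python3 - <<'E'
from h import *
d=dict(np.load("w1.npz"))
a=atz(d,(277.6,210.3),.065);b=atz(d,(295.8,210.3),.065);print(a,b,(a+b)/2,np.linalg.norm(a-b),np.degrees(np.arctan2(*(b-a)[[1,0]])))
print("disc",atz(d,(225+362/6,170+198/6),.029),"well",atz(d,(225+344/6,170+328/6),.115))
o=ctrl.get_obs();M=R.from_rotvec(o["tool_rot"]).as_matrix();print(M.round(3))
tgt=np.array([.6031-.02,.2032-.004,.36]);print("delta tool to above hook",M.T@(tgt-o["tool_pos"]))
E
```

```text
[ 0.56865451 -0.27403433  0.065     ] [ 0.56413958 -0.25382117  0.065     ] [ 0.56639705 -0.26392775  0.065     ] 0.0207112604018397 102.59122756345316
disc [ 0.56751787 -0.2648997   0.029     ] well [ 0.56777105 -0.26875015  0.115     ]
[[-0.976 -0.217  0.   ]
 [-0.217  0.976 -0.   ]
 [-0.    -0.    -1.   ]]
delta tool to above hook [-0.14586824  0.45366931 -0.09867681]
```

```bash
python3 -m jog '[1,-0.016,0.05,-0.011,0,0,0, 1,-0.016,0.05,-0.011,0,0,0, 1,-0.016,0.05,-0.011,0,0,0, 1,-0.016,0.05,-0.011,0,0,0, 1,-0.016,0.05,-0.011,0,0,0, 1,-0.016,0.05,-0.011,0,0,0, 1,-0.016,0.05,-0.011,0,0,0, 1,-0.016,0.05,-0.011,0,0,0, 1,-0.018,0.053,-0.011,0,0,0, 1,0,0,0,0,0,0]'
python3 - <<'E'
from h import *
d=shot("wrist"); cv2.imwrite("pics/w2.png",cv2.resize(d["image"],(800,600)))
for b in ctrl.boxes_of("hook_grip",d): print(np.round(b["box"]),b["p"])
np.savez("w2.npz",**{k:d[k] for k in("Rm","t","camera_matrix","dist_coeffs")})
print(proj(d,[[.6031,.2032,.2247],[.6031,.2032,.256],[.5763,.3229,.256]])*800/560)
E
```

```text
t: 4.55
tool_pos: [0.5823, 0.2021, 0.3614]
tool_rot: [-0.352, 3.12, 0.001]
contact_force: [-0.2, -0.8, -0.4]
opening: 0.0853
[281. 218.  51.  60.] 0.72
[[397.35653317 312.65678415]
 [396.74386519 328.72733303]
 [600.63986549 329.33893705]]
```

View pics/w2.png

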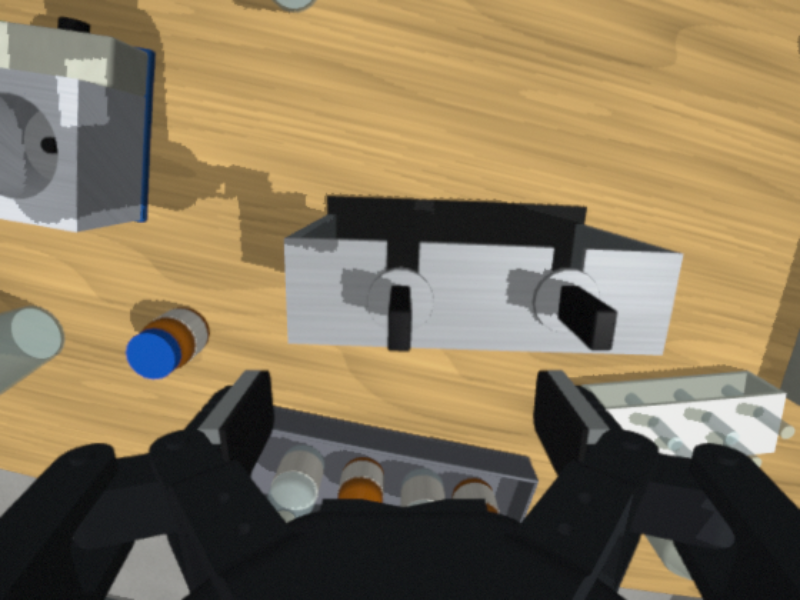

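```bash
python3 - <<'E'
from h import *
d=dict(np.load("w2.npz")); k=.7
print("handle top",atz(d,(399.5*k,331*k),.26),"collar",atz(d,(401*k,301*k),.196))
print("slot front centre",atz(d,(403*k,242.5*k),.19)," slot2",atz(d,(567*k,248*k),.19))
c=[atz(d,np.array(p)*k,.19) for p in((286,241),(681,253),(664,354),(286,343))];print(np.round(c,4))
f=c[1]-c[0];g=c[2]-c[3];print([np.degrees(np.arctan2(v[1],v[0])) for v in(f,g)],np.mean(c,0))
o=ctrl.get_obs();M=R.from_rotvec(o["tool_rot"]).as_matrix()
for t in([.6031,.2040,.213],):print(M.T@(np.array(t)-o["tool_pos"]))
E
```

```text
handle top [0.60269849 0.20481728 0.26      ] collar [0.60290849 0.20551941 0.196     ]
slot front centre [0.56199463 0.19762571 0.19      ]  slot2 [0.5391716  0.31355934 0.19      ]
[[0.5795 0.1159 0.19  ]
 [0.523  0.3979 0.19  ]
 [0.6008 0.416  0.19  ]
 [0.6567 0.1278 0.19  ]]
[np.float64(101.31608393167505), np.float64(100.9825792054177)] [0.59000862 0.26440636 0.19      ]
[-0.02143634  0.00035015  0.14722106]
```

```bash
python3 -m jog '[1,-0.0207,-0.0014,0,0,0,1.5, 1,0,0,0.035,0,0,0, 1,0,0,0.035,0,0,0, 1,0,0,0.035,0,0,0, 1,0,0,0.028,0,0,0, 1,0,0,0.015,0,0,0, 1,0,0,0,0,0,0]' && python3 -m jog '[0,0,0,0,0,0,0, 0,0,0,0,0,0,0, 0,0,0,0,0,0,0, 0,0,0,0,0,0,0, 0,0,0,0,0,0,0, 0,0,0,0,0,0,0, 0,0,0,0,0,0,0, 0,0,0,0,0,0,0]' 70
```

```text
t: 5.52
tool_pos: [0.6023, 0.2007, 0.211]
tool_rot: [0.303, -3.124, 0.001]
contact_force: [-0.3, -0.8, 0.0]
opening: 0.0853
t: 6.52
tool_pos: [0.6032, 0.2019, 0.213]
tool_rot: [-0.305, 3.126, 0.0]
contact_force: [0.4, 0.5, 5.0]
opening: 0.0131
```

```bash
python3 -m jog '[0,0,0,-0.006,0,0,0, 0,0,0,-0.008,0,0,0, 0,0,0,0,0,0,0, 0,0.015,0,0,0,0,0, 0,0.025,0,0,0,0,0, 0,0.03,0,0,0,0,0, 0,0.03,0,0,0,0,0, 0,0,0,0,0,0,0]'
python3 - <<'E'
from h import *
o=ctrl.get_obs();M=R.from_rotvec(o["tool_rot"]).as_matrix();p=o["tool_pos"];print(p)
e=shot("side");s=shot("scene")
X=p+[0,0,.016];rx=-M[:,0]
pts=[X,X+[0,0,-.144],X+[0,0,-.144]+.022*rx]
print(proj(e,pts),proj(s,pts))
def crop(d,c,w,h): c=np.array(c);return cv2.resize(d["image"][c[1]:c[1]+h,c[0]:c[0]+w],None,fx=4,fy=4,interpolation=cv2.INTER_CUBIC)
a=proj(e,pts)[1].astype(int);b=proj(s,pts)[1].astype(int);print(a-[45,95],b-[45,95])
cv2.imwrite("pics/h1.png",np.hstack([crop(e,a-[45,95],95,130),crop(s,b-[45,95],95,130)]))
E
```

```text
t: 7.52
tool_pos: [0.5026, 0.1822, 0.2257]
tool_rot: [0.306, -3.126, 0.0]
contact_force: [0.9, -0.2, -1.2]
opening: 0.013
[0.50255549 0.18215862 0.22568872]
[[205.2728416  155.00059128]
 [208.62002951 200.3287566 ]
 [213.68853984 197.33283535]] [[294.03567235 127.86007941]
 [291.57760124 165.25845613]
 [297.89873078 167.77348149]]
[163 105] [246  70]
```

View pics/h1.png

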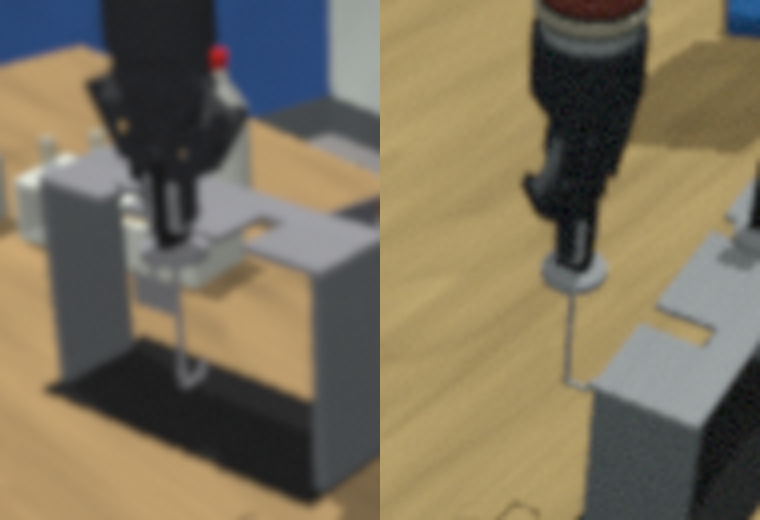

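Hook is out and upright. Its bend is at (208,200) in side, as predicted. Next I'll move it above the well.

```bash
python3 -m jog '[0,0,0,-0.03,0,0,0, 0,0,0,-0.03,0,0,0, 0,0.008,-0.06,0,0,0,0, 0,0.008,-0.06,0,0,0,0, 0,0.008,-0.06,0,0,0,0, 0,0.008,-0.06,0,0,0,0, 0,0.008,-0.06,0,0,0,0, 0,0.008,-0.06,0,0,0,0, 0,0.004,-0.045,0,0,0,0, 0,0.004,-0.035,0,0,0,0]' && python3 -m jog '[0,0.002,-0.01,0,0,0,0, 0,0,0,0,0,0,0, 0,0,0,0,0,0,0]'
cat > chk.py <<'E'
from h import *
o=ctrl.get_obs();M=R.from_rotvec(o["tool_rot"]).as_matrix();p=o["tool_pos"];print("tcp",p)
e=shot("side");s=shot("scene");w=shot("wrist")
X=p+[0,0,.016];rx=-M[:,0]
pts=np.array([X+[0,0,-.039],X+[0,0,-.144],X+[0,0,-.144]+.022*rx])
for n,d in(("side",e),("scene",s),("wrist",w)):print(n,proj(d,pts).round(1).tolist())
def crop(d,f=4):
    b=(proj(d,pts)[1]-[40,75]).astype(int); b=np.clip(b,0,[470,290]);print("origin",b);return cv2.resize(d["image"][b[1]:b[1]+130,b[0]:b[0]+85],None,fx=f,fy=f,interpolation=cv2.INTER_CUBIC)
import sys
cv2.imwrite(sys.argv[1],np.hstack([crop(e),crop(s)]))
E
python3 chk.py pics/h2.png
```

```text
t: 8.88
tool_pos: [0.5353, -0.2627, 0.2859]
tool_rot: [0.303, -3.127, -0.0]
contact_force: [1.0, -0.3, -2.4]
opening: 0.0133
t: 9.25
tool_pos: [0.5352, -0.2693, 0.2863]
tool_rot: [-0.307, 3.126, 0.001]
contact_force: [0.1, -0.3, -1.6]
opening: 0.0133
tcp [ 0.53521089 -0.2692579   0.28631146]
side [[344.9, 206.3], [340.0, 246.8], [344.4, 242.0]]
scene [[176.1, 224.7], [183.9, 251.7], [191.4, 255.6]]
wrist [[281.8, 245.1], [281.9, 200.3], [281.9, 223.4]]
origin [299 171]
origin [143 176]
```

View pics/h2.png

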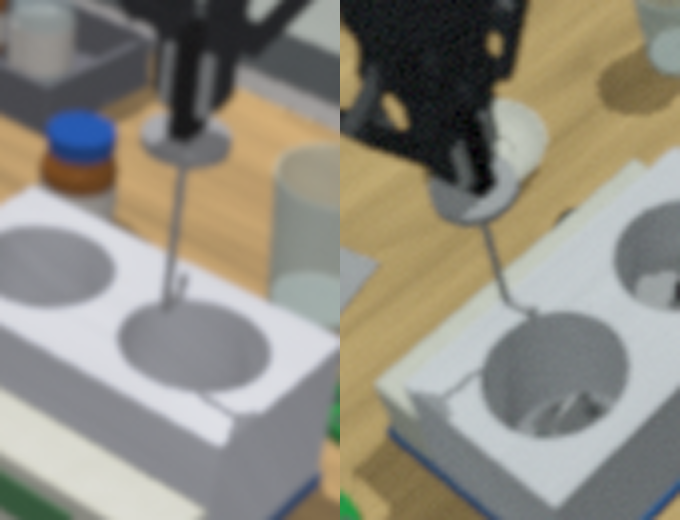

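```bash
python3 - <<'E'
from h import *
e=shot("side");s=shot("scene");p=ctrl.get_obs()["tool_pos"]
X,r=tri([(e,(340.75,247.25)),(s,(185.5,251.))]);print("bend",X,r,"pred",p+[0,0,-.128])
y=np.array([-.193,.981,0]);L=np.array([.5664,-.2639,.065])
q=proj(s,[L,L+.008*y,L-.008*y,L+.019*y-[0,0,.014],L-.019*y-[0,0,.014],L+.019*y-[0,0,.036],L-.019*y-[0,0,.036]])
im=cv2.resize(s["image"][230:300,160:240],None,fx=7,fy=7,interpolation=cv2.INTER_CUBIC)
im2=im.copy()
for a in q: cv2.circle(im2,tuple(((a-[160,230]+.5)*7).astype(int)),2,(0,0,255),-1)
cv2.imwrite("pics/l.png",cv2.resize(np.hstack([im,im2]),None,fx=.71,fy=.71))
E
```

```text
bend [ 0.53700484 -0.26767018  0.15721785] [np.float64(0.002512144723845646), np.float64(0.0025121447238458296)] pred [ 0.53512145 -0.26954697  0.15852097]
```

View pics/l.png

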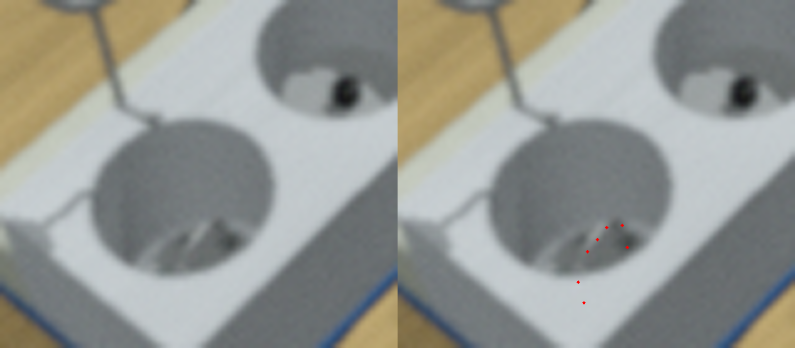

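Prediction and picture agree to about 2 mm. Next, nudge back 2 mm and descend behind the bail.

```bash
python3 -m jog '[0,0.002,-0.001,0,0,0,0, 0,0,0,0.016,0,0,0, 0,0,0,0.02,0,0,0, 0,0,0,0.02,0,0,0, 0,0,0,0.016,0,0,0, 0,0,0,0,0,0,0, 0,0,0,0,0,0,0]' && python3 -m jog '[0,0,0,0.012,0,0,0, 0,0,0,0.012,0,0,0, 0,0,0,0.01,0,0,0, 0,0,0,0.006,0,0,0, 0,0,0,0,0,0,0, 0,0,0,0,0,0,0]'
python3 - <<'E'
from h import *
s=shot("scene");w=shot("wrist")
a=cv2.resize(s["image"][215:300,150:245],None,fx=5,fy=5,interpolation=cv2.INTER_CUBIC)
b=cv2.resize(w["image"][120:290,190:360],(425,425),interpolation=cv2.INTER_CUBIC)
cv2.imwrite("pics/d1.png",cv2.resize(np.hstack([a,b]),None,fx=.88,fy=.88))
E
```

```text
t: 10.38
tool_pos: [0.5335, -0.2719, 0.2148]
tool_rot: [-0.305, 3.126, -0.001]
contact_force: [0.4, -0.7, -0.7]
opening: 0.0131
t: 11.12
tool_pos: [0.5335, -0.2718, 0.1748]
tool_rot: [-0.305, 3.126, -0.001]
contact_force: [0.4, -0.1, -2.1]
opening: 0.0131
```

View pics/d1.png

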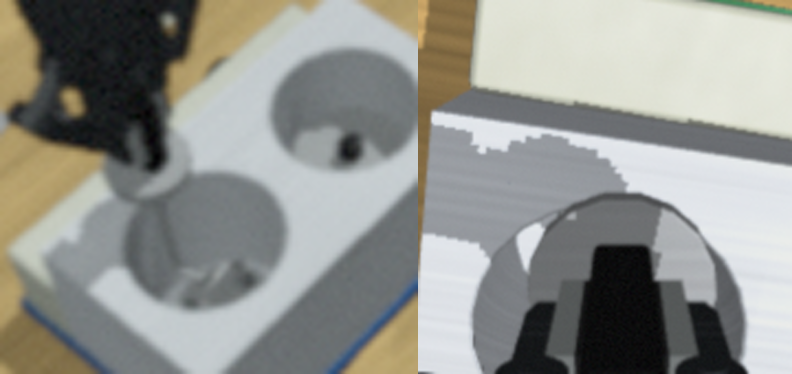

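```bash
python3 -m jog '[0,0,0.001,0.002,0,0,0, 0,-0.005,0,0,0,0,0, 0,-0.006,0,0,0,0,0, 0,-0.006,0,0,0,0,0, 0,-0.004,0,0,0,0,0, 0,0,0,0,0,0,0, 0,0,0,0,0,0,0]' && python3 -m jog '[0,0,0,-0.005,0,0,0, 0,0,0,-0.005,0,0,0, 0,0,0,-0.005,0,0,0, 0,0,0,-0.006,0,0,0, 0,0,0,-0.008,0,0,0, 0,0,0,-0.01,0,0,0, 0,0,0,-0.01,0,0,0, 0,0,0,0,0,0,0, 0,0,0,0,0,0,0]'
```

```text
t: 12.1
tool_pos: [0.5536, -0.2666, 0.1722]
tool_rot: [0.305, -3.127, -0.0]
contact_force: [0.3, -0.3, -1.9]
opening: 0.0129
t: 13.22
tool_pos: [0.5535, -0.2665, 0.2211]
tool_rot: [0.305, -3.126, -0.0]
contact_force: [-0.4, 0.5, -2.3]
opening: 0.0133
```

```bash
python3 -m jog '[0,0,0,-0.01,0,0,0, 0,0,0,-0.013,0,0,0, 0,0,0,-0.015,0,0,0, 0,0,0,-0.015,0,0,0, 0,0,0,-0.015,0,0,0, 0,0,0,-0.015,0,0,0, 0,0,0,-0.013,0,0,0, 0,0,0,-0.008,0,0,0, 0,0,0,0,0,0,0, 0,0,0,0,0,0,0]'
python3 - <<'E'
from h import *
o=ctrl.get_obs();M=R.from_rotvec(o["tool_rot"]).as_matrix();p=o["tool_pos"];L=p+[0,0,-.1235]-.011*M[:,0];print(p,L)
c=[]
for n in("side","scene"):
    d=shot(n);q=proj(d,[L,L-[0,0,.05]]);print(n,q.round(0).tolist())
    for b in ctrl.boxes_of("holder_loop",d)[:5]:print(np.round(b["box"]),round(b["p"],2))
    a=np.clip((q[0]-[47,60]).astype(int),0,[465,300]);c.append(cv2.resize(d["image"][a[1]:a[1]+120,a[0]:a[0]+95],None,fx=4,fy=4,interpolation=cv2.INTER_CUBIC))
cv2.imwrite("pics/up.png",np.hstack(c))
E
```

```text
t: 14.48
tool_pos: [0.5534, -0.2665, 0.3245]
tool_rot: [0.305, -3.126, -0.001]
contact_force: [-0.3, -1.1, -3.8]
opening: 0.0134
[ 0.5534001  -0.26646762  0.32449882] [ 0.5641922  -0.26433911  0.20098831]
side [[348.0, 225.0], [346.0, 243.0]]
[372. 341.  31.  25.] 0.82
[346. 239.  27.  25.] 0.73
[392. 278.  26.  19.] 0.64
scene [[191.0, 247.0], [194.0, 259.0]]
[195. 254.  29.  25.] 0.89
[166. 330.  24.  24.] 0.88
[138. 310.  24.  28.] 0.65
[226. 338.  26.  23.] 0.64
```

Networks see the holder hanging where the hook predicts, at (346,239) in side and (195,254) in scene, so it's caught. Next I'll carry it back smoothly.

```bash
python3 -m jog '[0,-0.0003,0.004,0,0,0,0, 0,-0.0007,0.009,0,0,0,0, 0,-0.0012,0.015,0,0,0,0, 0,-0.0016,0.02,0,0,0,0, 0,-0.0016,0.02,0,0,0,0, 0,-0.0016,0.02,0,0,0,0, 0,-0.0016,0.02,0,0,0,0, 0,-0.0016,0.02,0,0,0,0, 0,-0.0016,0.02,0,0,0,0, 0,-0.0016,0.02,0,0,0,0]' && python3 -m jog '[0,-0.0016,0.02,0,0,0,0, 0,-0.0016,0.02,0,0,0,0, 0,-0.0016,0.02,0,0,0,0, 0,-0.0016,0.02,0,0,0,0, 0,-0.0016,0.02,0,0,0,0, 0,-0.0016,0.02,0,0,0,0, 0,-0.0016,0.02,0,0,0,0, 0,-0.0016,0.02,0,0,0,0, 0,-0.0016,0.02,0,0,0,0, 0,-0.0016,0.02,0,0,0,0]' && python3 -m jog '[0,-0.0016,0.02,0,0,0,0, 0,-0.0016,0.02,0,0,0,0, 0,-0.0015,0.018,0,0,0,0, 0,-0.001,0.012,0,0,0,0, 0,-0.0007,0.008,0,0,0,0, 0,-0.0003,0.004,0,0,0,0, 0,-0.0001,0.002,0,0,0,0, 0,0,0,0,0,0,0, 0,0,0,0,0,0,0]'
python3 - <<'E'
from h import *
o=ctrl.get_obs();M=R.from_rotvec(o["tool_rot"]).as_matrix();p=o["tool_pos"];L=p+[0,0,-.1235]-.011*M[:,0];print(p,L)
for n in("side","scene"):
    d=shot(n);q=proj(d,[L,L-[0,0,.05]]);print(n,q.round(0).tolist())
    for b in ctrl.boxes_of("holder_loop",d)[:5]:print(np.round(b["box"]),round(b["p"],2))
    if n=="side": e=d
    else: s=d
for nm,a,b in(("beaker top",(323,240),(281,350)),("plug",(343,228),(225,366))):
    X,r=tri([(s,np.array(a)*.7),(e,np.array(b)*.7)]);print(nm,X.round(3),np.round(r,3))
E
```

```text
t: 15.92
tool_pos: [0.5341, -0.0978, 0.3253]
tool_rot: [-0.305, 3.127, 0.0]
contact_force: [0.1, 1.0, -3.2]
opening: 0.0133
t: 17.18
tool_pos: [0.511, 0.1015, 0.3253]
tool_rot: [-0.306, 3.127, -0.0]
contact_force: [0.6, 0.2, -3.6]
opening: 0.0131
t: 18.3
tool_pos: [0.5018, 0.1836, 0.3253]
tool_rot: [-0.305, 3.127, -0.0]
contact_force: [0.2, -1.1, -2.9]
opening: 0.0132
[0.50176285 0.18355134 0.32531862] [0.51255601 0.1856745  0.20181901]
side [[208.0, 167.0], [209.0, 182.0]]
[392. 278.  27.  18.] 0.86
[371. 342.  31.  30.] 0.65
[211. 180.  18.  12.] 0.62
scene [[297.0, 140.0], [296.0, 153.0]]
[226. 337.  25.  30.] 0.74
[297. 151.  17.  22.] 0.72
[163. 328.  23.  26.] 0.65
[136. 309.  26.  26.] 0.61
beaker top [0.357 0.04  0.09 ] [0.005 0.005]
plug [0.302 0.154 0.015] [0.002 0.002]
```

```bash
python3 -m jog '[0,0,0,0.004,0,0,0, 0,0,0,0.008,0,0,0, 0,0,0,0.014,0,0,0, 0,0,0,0.016,0,0,0, 0,0,0,0.016,0,0,0, 0,0,0,0.016,0,0,0, 0,0,0,0.012,0,0,0, 0,0,0,0.008,0,0,0, 0,0,0,0.004,0,0,0, 0,0,0,0,0,0,0]' && python3 -m jog '[0,-0.002,0,0,0,0,0, 0,-0.005,0,0,0,0,0, 0,-0.009,0,0,0,0,0, 0,-0.011,0,0,0,0,0, 0,-0.012,0,0,0,0,0, 0,-0.012,0,0,0,0,0, 0,-0.012,0,0,0,0,0, 0,-0.012,0,0,0,0,0, 0,-0.010,0,0,0,0,0, 0,-0.008,0,0,0,0,0]' && python3 -m jog '[0,-0.005,0,0,0,0,0, 0,-0.002,0,0,0,0,0, 0,-0.001,0,0,0,0,0, 0,0,0,0,0,0,0, 0,0,0,0,0,0,0]'
python3 - <<'E'
from h import *
o=ctrl.get_obs();M=R.from_rotvec(o["tool_rot"]).as_matrix();p=o["tool_pos"];L=p+[0,0,-.1235]-.011*M[:,0];print(p,L)
c=[]
for n in("side","scene"):
    d=shot(n);q=proj(d,[L,L-[0,0,.05]]);print(n,q.round(0).tolist())
    for b in ctrl.boxes_of("holder_loop",d)[:5]:print(np.round(b["box"]),round(b["p"],2))
    a=np.clip((q[0]-[47,80]).astype(int),0,[465,290]);c.append(cv2.resize(d["image"][a[1]:a[1]+130,a[0]:a[0]+95],None,fx=4,fy=4,interpolation=cv2.INTER_CUBIC))
cv2.imwrite("pics/ins.png",np.hstack(c))
E
```

```text
t: 19.75
tool_pos: [0.5018, 0.1839, 0.2274]
tool_rot: [-0.305, 3.127, 0.0]
contact_force: [-0.3, 0.1, -2.4]
opening: 0.013
t: 21.0
tool_pos: [0.5935, 0.202, 0.2272]
tool_rot: [0.305, -3.127, 0.0]
contact_force: [-0.6, 0.3, -2.9]
opening: 0.0131
t: 21.62
tool_pos: [0.6006, 0.2034, 0.2274]
tool_rot: [-0.305, 3.127, -0.0]
contact_force: [-0.3, -1.0, -3.7]
opening: 0.0134
[0.60062048 0.20335147 0.22736668] [0.61141261 0.20547985 0.10386671]
side [[233.0, 184.0], [233.0, 198.0]]
[390. 277.  26.  18.] 0.86
[371. 342.  30.  28.] 0.81
[232. 196.  13.  13.] 0.74
[390. 316.  32.  23.] 0.63
scene [[325.0, 176.0], [323.0, 188.0]]
[136. 310.  24.  25.] 0.92
[165. 329.  22.  25.] 0.76
[225. 337.  24.  28.] 0.73
```

View pics/ins.png

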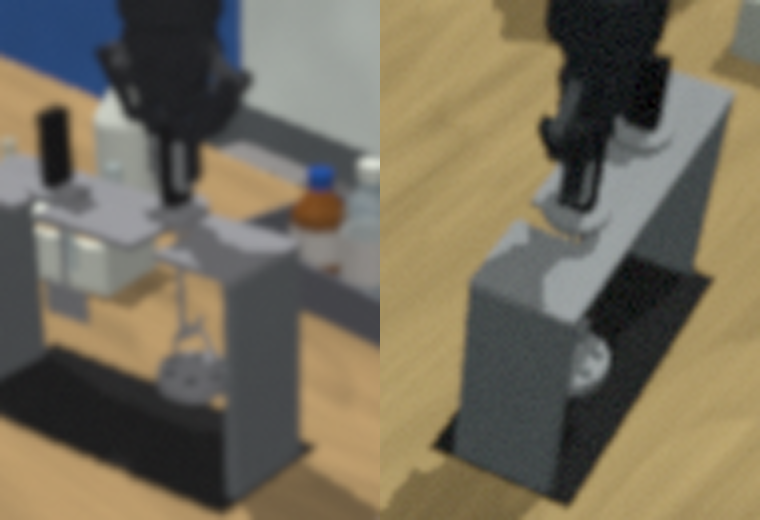

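The holder hangs from the hook under the rack, and the collar sits over its slot. Next, lower it onto the rack.

```bash
python3 -m jog '[0,0,0,0.003,0,0,0, 0,0,0,0.004,0,0,0, 0,0,0,0.003,0,0,0, 0,0,0,0.002,0,0,0, 0,0,0,0.001,0,0,0, 0,0,0,0,0,0,0, 0,0,0,0,0,0,0]' && python3 -m jog '[0,0,0,0.0005,0,0,0, 0,0,0,0.0005,0,0,0, 0,0,0,0,0,0,0, 0,0,0,0,0,0,0]'
```

```text
t: 22.7
tool_pos: [0.6008, 0.2034, 0.2145]
tool_rot: [-0.305, 3.126, 0.0]
contact_force: [0.1, -0.3, -3.5]
opening: 0.0134
t: 23.2
tool_pos: [0.6008, 0.2034, 0.2133]
tool_rot: [0.305, -3.127, 0.0]
contact_force: [-0.3, 0.6, -3.4]
opening: 0.0132
```

```bash
python3 -m jog '[0,0,0,0.0005,0,0,0, 0,0,0,0.0005,0,0,0, 0,0,0,0,0,0,0, 0,0,0,0,0,0,0]';  python3 -m jog '[0,0,0,0.0005,0,0,0, 0,0,0,0.0005,0,0,0, 0,0,0,0,0,0,0, 0,0,0,0,0,0,0]'
```

```text
t: 23.7
tool_pos: [0.6009, 0.2034, 0.213]
tool_rot: [-0.305, 3.126, -0.0]
contact_force: [-2.3, -1.1, 1.1]
opening: 0.0132
t: 24.2
tool_pos: [0.6009, 0.2034, 0.213]
tool_rot: [-0.305, 3.126, -0.0]
contact_force: [-4.9, -1.3, 7.1]
opening: 0.0135
```

Seated: contact at TCP z 0.213, the same height as at the pickup. Release gently.

```bash
python3 -m jog '[0,0,0,-0.0007,0,0,0, 0.12,0,0,0,0,0,0, 0.16,0,0,0,0,0,0, 0.18,0,0,0,0,0,0, 0.2,0,0,0,0,0,0, 0.25,0,0,0,0,0,0, 0.35,0,0,0,0,0,0, 0.5,0,0,0,0,0,0, 0.5,0,0,0,0,0,0]' 20 && python3 -m jog '[0.5,0,0,0,0,0,0, 0.5,0,0,-0.003,0,0,0, 0.5,0,0,-0.01,0,0,0, 0.5,0,0,-0.02,0,0,0, 0.5,0,0,-0.035,0,0,0, 0.5,0,0,-0.04,0,0,0, 0.5,0,0,-0.04,0,0,0, 0.5,0.04,0,0,0,0,0, 0.5,0.04,0,0,0,0,0, 0.5,0,0,0,0,0,0]'
cat > fin.py <<'E'
from h import *
print(ctrl.get_obs()["tool_pos"])
c=[]
for n in("side","scene"):
    d=shot(n)
    q=proj(d,[[.6119,.2055,.09],[.6119,.2055,.04],[.6011,.2034,.229]]);print(n,q.round(1).tolist())
    for t in("holder_loop","hook_grip"):
        for b in ctrl.boxes_of(t,d)[:5]:print(t,np.round(b["box"],1),round(b["p"],2))
    a=np.clip((q[0]-[47,90]).astype(int),0,[465,290]);c.append(cv2.resize(d["image"][a[1]:a[1]+130,a[0]:a[0]+95],None,fx=4,fy=4,interpolation=cv2.INTER_CUBIC))
cv2.imwrite("pics/fin.png",np.hstack(c))
E
python3 fin.py
```

```text
t: 25.32
tool_pos: [0.6008, 0.2034, 0.212]
tool_rot: [-0.305, 3.127, 0.0]
contact_force: [0.5, 0.5, -0.6]
opening: 0.0426
t: 26.58
tool_pos: [0.521, 0.1879, 0.3625]
tool_rot: [-0.306, 3.123, 0.001]
contact_force: [0.8, 0.8, -0.5]
opening: 0.0426
[0.52097446 0.18787286 0.36254217]
side [[232.8, 187.8], [233.4, 201.7], [228.8, 147.7]]
holder_loop [392.2 278.2  25.3  17.5] 0.89
holder_loop [371.9 341.8  29.1  28.2] 0.82
holder_loop [232.1 200.4  16.1  11.6] 0.75
holder_loop [390.1 315.9  30.5  24.1] 0.72
hook_grip [229.2 163.9  15.7  51.4] 0.9
scene [[324.4, 179.7], [322.6, 191.0], [326.5, 143.0]]
holder_loop [135.9 309.2  23.   23.9] 0.82
holder_loop [165.9 330.4  21.1  21.6] 0.69
holder_loop [226.6 338.4  23.4  26.5] 0.68
holder_loop [330.2 188.8   9.3  19.1] 0.61
hook_grip [326.5 145.2  15.3  29.2] 0.78
```

View pics/fin.png

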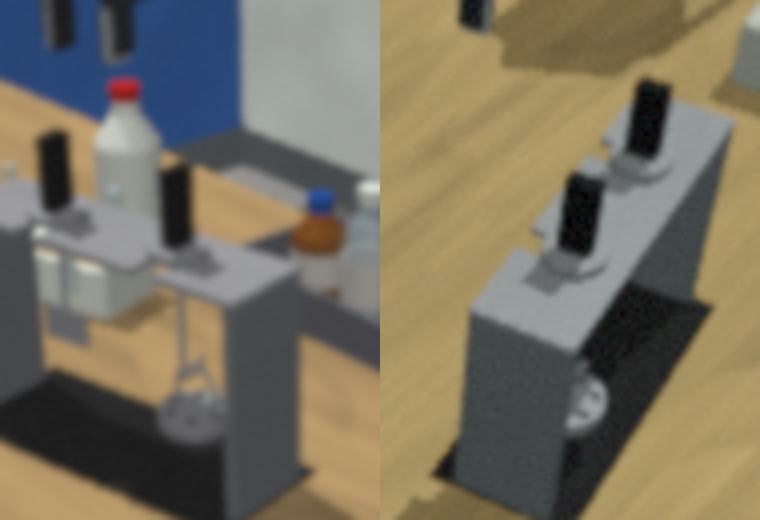

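Hook is upright in its slot with the holder hanging from it. I'll let any swing die out, check that nothing moves between frames, and hand in.

```bash
python3 -m jog '[0.5,0,0,0,0,0,0, 0.5,0,0,0,0,0,0, 0.5,0,0,0,0,0,0, 0.5,0,0,0,0,0,0, 0.5,0,0,0,0,0,0, 0.5,0,0,0,0,0,0, 0.5,0,0,0,0,0,0, 0.5,0,0,0,0,0,0, 0.5,0,0,0,0,0,0, 0.5,0,0,0,0,0,0]' && python3 -m jog '[0.5,0,0,0,0,0,0, 0.5,0,0,0,0,0,0, 0.5,0,0,0,0,0,0, 0.5,0,0,0,0,0,0, 0.5,0,0,0,0,0,0, 0.5,0,0,0,0,0,0, 0.5,0,0,0,0,0,0, 0.5,0,0,0,0,0,0, 0.5,0,0,0,0,0,0, 0.5,0,0,0,0,0,0]'
python3 - <<'E'
from h import *
I=[shot("side")["image"][155:215,205:250].astype(float) for _ in range(8)]
J=[shot("side")["image"][300:360,40:85].astype(float) for _ in range(8)]
print([np.abs(i-I[0]).mean().round(2) for i in I],[np.abs(i-J[0]).mean().round(2) for i in J])
d=shot("side")
print([np.round(b["box"],1) for b in ctrl.boxes_of("holder_loop",d)])
print(ctrl.finish_job())
E
```

```text
t: 28.12
tool_pos: [0.5223, 0.1879, 0.36]
tool_rot: [-0.305, 3.127, -0.0]
contact_force: [0.2, 0.5, -0.0]
opening: 0.0427
t: 29.38
tool_pos: [0.5223, 0.1879, 0.36]
tool_rot: [0.305, -3.127, 0.0]
contact_force: [-0.1, 0.4, -0.2]
opening: 0.0425
[np.float64(0.0), np.float64(0.44), np.float64(0.43), np.float64(0.43), np.float64(0.43), np.float64(0.45), np.float64(0.44), np.float64(0.44)] [np.float64(0.0), np.float64(0.57), np.float64(0.58), np.float64(0.58), np.float64(0.57), np.float64(0.57), np.float64(0.57), np.float64(0.58)]
[array([371.4, 341.9,  29.5,  29.1]), array([390.7, 317.6,  31.2,  27.7]), array([390.6, 275.4,  24.6,  16.6]), array([233.4, 200.4,  16.6,  10.4])]
the job is handed in; nothing more can be done
None
```

The job is done and handed in at about 30 s of the 64 s allowed. I took the hook from its slot and went down behind the bail in the near well. I caught the bail, lifted the holder out and hung the hook back in its own slot with the holder hanging from it. The fingers held only the handle, and I left the green look-alikes alone.

**Last checks:**
- **Seating:** the collar met the rack with the tool at 0.213 m, the same height as at pickup. In the last picture the hook stands upright in its slot with the holder hanging from it.
- **Stillness:** across 8 frames nothing changed beyond image noise.
- **Clearance:** the gripper was about 0.1 m above the hook and 8 cm in front of it, and the contact force read about 0.
- **Forces:** the highest contact reading I saw was about 9 N, while seating the hook.

**Disagreements:** the camera and tool readings differed by 2–4 mm. In the first check after inserting the hook, the network missed the partly hidden holder in the scene view. The side view and the picture showed it.

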